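# Lower a thread stand's telescoping mast by one hole

### The arm

A 6-joint arm with a two-finger parallel gripper is mounted at the origin on the work surface. World frame = base frame: x ahead of the robot, y to its left, z up, the work surface at z = 0. Lengths are in mm, angles in rad, forces in N, time in s.
With the tool pointing down it reaches from about 350 to 950 mm from the base axis. Payload 17.4 kg.
Tool frame: the origin (TCP) lies at the very end of the fingers, on their centre line; the grasp point (between the pads) lies ctrl.grip_depth behind it (ctrl.grip_depth is the distance from the TCP to the grasp point, in mm); z points along the fingers, y is the line along which they close (so a half turn about z gives the same grasp; the last joint's range is limited). The gripper opens to 93 mm and grips with 3 to 60 N. Pads are 15 mm wide; open, the fingers measure 128 mm over their backs; the gripper's body (75 mm by 188 mm) begins 65 mm behind the grasp point.
Start: joints at [-0.038, 0.116, 1.442, -0, 1.584, -0.038], TCP at [675.005, -0.009, 218.646] pointing down, gripper open.
Joint ranges: [-2.83, 2.83], [-0.83, 2.19], [0.07, 2.5], [-1.14, 4.28], [0.01, 3], [-2.97, 2.97]. Speed limits (rad/s): [1.89, 1.89, 2.22, 3.14, 3.14, 3.14].

### API

Orientations are given as a 3x3 rotation matrix whose columns are the frame's x, y, z axes.
In Python, from workcell import ctrl, cams gives the robot as it stands.
- The arm moves only by the tool drive_tool, never from a script. Its argument "deltas" is text: rows parted by semicolons, each of 7 numbers parted by spaces: the shift along the world's x, y, z as a fraction of full scale, then the turn, a rotation vector about the world's x, y, z as a fraction of full scale, then the finger opening in mm, from 0 to 93. In form: tx ty tz rx ry rz hand; .... A call has exactly 10 rows; each row shifts and turns the commanded pose from where the row before left it; what a row does not reach is not made up. Full scale, the value 1, is 3 cm for a shift and 5 degrees for a turn. A row lasts 1/12 s, in which the tool goes at most 41.7 mm and 7.16 degrees, less where a joint would pass 70% of its speed; a pose out of reach is approached as far as the arm can. A call with a number of a shift or a turn outside -1 to 1 is refused whole. A call with a gripper value outside its range is refused whole. The fingers move at their own pace and stop on an object; the grip force is fixed at half the most. Time passes only in rows, so rows that do not move let the fingers close, or fill a call up. It gives the time, the measured TCP pose, the force, the opening and the grip force at its end, in the units of the state.
- ctrl.sense(): the state, without advancing time (a new reading comes with each control period).
- cams.grab_frame(name): name is "scene" or "side" or "wrist"; returns the picture (480x640x3 uint8, blue, green, red); there is no depth.
- cams.get_calibration(name): a dict with "fx", "fy", "cx", "cy" (pixels), "k1" (the pictures are not rectified: a ray, as slopes to the right and down, at radius r is drawn at 1 + k1 r^2 times it, then the intrinsics apply), "T" (4x4, takes a point from camera to world coordinates). Camera axes: x right, y down, z forward; pixel columns grow to the right and rows downward; lengths in mm; the calibration is good to about 2 mm. A picture is of the moment at which its call begins: read the wrist's pose just before it. get_calibration takes no time and is no camera call; for the wrist camera it gives the pose at the moment of the call.
- ctrl.sign_off(): hands the job in; it is judged then, once.
The state is a dict: "time": time; "joint_positions": joint angles; "dq": joint speeds; "tau": joint torques, N m; "tool_pos": TCP position; "tool_rot": TCP orientation; "contact_force": force on the tool from outside, world axes, zero at the start; "wrist_torque": the same for the moment, N m; "opening": finger opening in mm; "gripper_force": force on a finger pad.
Only numpy, scipy, OpenCV 4.12 (cv2) and the standard library are available. Lean on these libraries where they do the work, as an engineer would, in place of code of your own. Each camera call takes 0.05 s, during which the arm holds its last target. There are 200 camera calls.

### The job

The two thread stands must guide their threads at the same height: collapse the mast of the taller stand (red and pink cones) by one hole, so that it matches the other. Press the red button on its top to free the mast, push the mast down to its next hole, and leave it locked there with the button sprung back up. Leave the other stand's mast and button as they are and do not push anything else on the table about.

Things in the scene. Friction and masses are not known exactly. Their poses are not given: they have to be found in the camera images.
- tall: Stand with red and pink thread cones, mast one hole too high. Fixed to the table: base plate 100 x 190 x 12 mm, two cones 132 mm high, dark square outer tube 30 mm wide, 155 mm high, into which an aluminium mast telescopes straight down. Three holes 40 mm apart and the brass locking pin show on its +x face. Origin under the base's centre, z up.
- tall_head (a point): Centre of the flat top of the guide bar on top of this stand's mast; moves with the mast (260 mm above the table in the top hole, 220 mm in the next). The bar is 170 mm long along y, 30 mm wide along x, 14 mm thick, z up. From 30 to 80 mm either side of the centre its top is bare and can be pushed down on beside the button.
- tall_button_top (a point): Centre of the top face of the red round button, 28 mm diameter, in the middle of this stand's guide bar. It stands 12 mm above the bar when out, 4 mm when fully pressed; pressed downwards, z up.
- tall_mast (a joint): How far this mast is lowered, in m: -0.003 to 0 in the top hole, 0.035 to 0.040 in the next (middle) hole, 0.075 to 0.080 in the lowest. With the pin drawn in it takes about 7 N downwards to slide it; friction holds it wherever it is left. With the pin in a hole it cannot go lower.
- tall_button (a joint): Button travel, in m: 0 out, 0.008 fully down (1.5 N to start, 5 N full). Beyond 0.005 the pin is clear and pressing on pushes the mast down; held down, the mast slides past holes. Let go between holes, it stays 0.005 down until the mast, pushed down by its bar, reaches a hole: there the pin snaps out, the button pops up, the mast stops.
- low: Stand with teal and cream cones, its mast already in the middle hole; leave it alone. Fixed to the table: base plate 100 x 190 x 12 mm, two cones 132 mm high, dark square outer tube 30 mm wide, 155 mm high, into which an aluminium mast telescopes straight down. Three holes 40 mm apart and the brass locking pin show on its +x face. Origin under the base's centre, z up.
- low_head (a point): Centre of the flat top of the guide bar on top of this stand's mast; moves with the mast (260 mm above the table in the top hole, 220 mm in the next). The bar is 170 mm long along y, 30 mm wide along x, 14 mm thick, z up. From 30 to 80 mm either side of the centre its top is bare and can be pushed down on beside the button.
- low_button_top (a point): Centre of the top face of the red round button, 28 mm diameter, in the middle of this stand's guide bar. It stands 12 mm above the bar when out, 4 mm when fully pressed; pressed downwards, z up.
- low_mast (a joint): How far this mast is lowered, in m: -0.003 to 0 in the top hole, 0.035 to 0.040 in the next (middle) hole, 0.075 to 0.080 in the lowest. With the pin drawn in it takes about 7 N downwards to slide it; friction holds it wherever it is left. With the pin in a hole it cannot go lower.
- low_button (a joint): Button travel, in m: 0 out, 0.008 fully down (1.5 N to start, 5 N full). Beyond 0.005 the pin is clear and pressing on pushes the mast down; held down, the mast slides past holes. Let go between holes, it stays 0.005 down until the mast, pushed down by its bar, reaches a hole: there the pin snaps out, the button pops up, the mast stops.
- cone: yellow thread cone standing upright, 58 mm diameter, 120 mm tall; origin under its centre; a bystander
- tape: round green tape-measure case, 62 mm diameter, 18 mm high; origin under its centre; a bystander
- ruler: yellow ruler lying flat, 200 x 30 x 5 mm; origin under its centre; a bystander
- tray: white open bobbin tray, 100 x 150 x 30 mm; origin under its centre; a bystander
- oil: white oil bottle with red cap, 48 mm diameter, 130 mm tall; origin under its centre; a bystander
- screwdriver: screwdriver lying on the table; origin under its middle; a bystander
- pincushion: red pincushion on a wooden disc, 80 mm diameter, 70 mm tall with its pins; origin under its centre; a bystander

How it is judged:
By the outcome, as a careful person would: the job done as asked, in the order asked, and still so for the second after the job is handed in, with the robot touching nothing.
It also fails if it takes over 32 s, if anything falls off the work surface, if the arm or the gripper's body presses on something with over 40 N, if the wrist force passes 120 N, or if a joint passes its speed limit or range.

## Working session

There is one attempt and no reset: what is moved stays moved. The work goes in short steps, Python scripts to look and compute and a tool call to move; the robot and the scene stay as the last step left them, time stands still between calls to the robot, and variables do not carry over. Pictures are saved under pics/ and viewed, at most 10 in all, crops included, and the job is handed in when it is done.

Besides the shell and the picture viewer there is one more tool, called after "Call:" as name(argument=value, ...) on one line, values as JSON. drive_tool: Moves the arm, as the interface text tells. Its arguments: {"type":"object","properties":{"deltas":{"type":"string"}},"required":["deltas"]}

```bash
mkdir -p pics
cat > h.py <<'E'
import numpy as np, cv2
from workcell import ctrl, cams
def ray(name,u,v):
    c=cams.get_calibration(name);K=np.array([[c['fx'],0,c['cx']],[0,c['fy'],c['cy']],[0,0,1.]])
    p=cv2.undistortPoints(np.array([[[u,v]]],float),K,np.array([c['k1'],0,0,0,0.]))[0,0]
    T=np.array(c['T']);return T[:3,3],T[:3,:3]@np.array([p[0],p[1],1])
def atz(name,u,v,z):
    o,d=ray(name,u,v);return o+d*(z-o[2])/d[2]
def tri(a,b):
    (o,d),(p,e)=ray(*a),ray(*b);d=d/np.linalg.norm(d);e=e/np.linalg.norm(e)
    s=np.linalg.lstsq(np.c_[d,-e],p-o,rcond=None)[0];x,y=o+s[0]*d,p+s[1]*e
    return (x+y)/2,np.linalg.norm(x-y)
E
python3 - <<'E'
from h import *
for n in("scene","side"): cv2.imwrite(f"pics/{n}0.png",cams.grab_frame(n)); print(np.round(cams.get_calibration(n)['T'],2))
s=ctrl.sense();print(s['time'],s['tool_pos'],s['tool_rot'],s['contact_force'],ctrl.grip_depth)
E
```

```text
[[ 6.10000e-01  6.10000e-01 -5.00000e-01  1.21919e+03]
 [ 7.90000e-01 -4.70000e-01  3.90000e-01 -5.32410e+02]
 [ 0.00000e+00 -6.40000e-01 -7.70000e-01  1.23578e+03]
 [ 0.00000e+00  0.00000e+00  0.00000e+00  1.00000e+00]]
[[-8.8000e-01 -2.6000e-01  4.0000e-01  1.1091e+02]
 [-4.8000e-01  5.0000e-01 -7.2000e-01  7.9205e+02]
 [-2.0000e-02 -8.2000e-01 -5.7000e-01  8.2800e+02]
 [ 0.0000e+00  0.0000e+00  0.0000e+00  1.0000e+00]]
0.1 [ 6.74813124e+02 -1.53768145e-02  2.17966077e+02] [[ 1.95355613e-05  9.99999429e-01 -1.06838310e-03]
 [ 9.99999999e-01 -1.95049057e-05  2.87038929e-05]
 [ 2.86830378e-05 -1.06838366e-03 -9.99999429e-01]] [ 0.93560775 -0.91717196  0.87302911] 18.8
```

View pics/scene0.png

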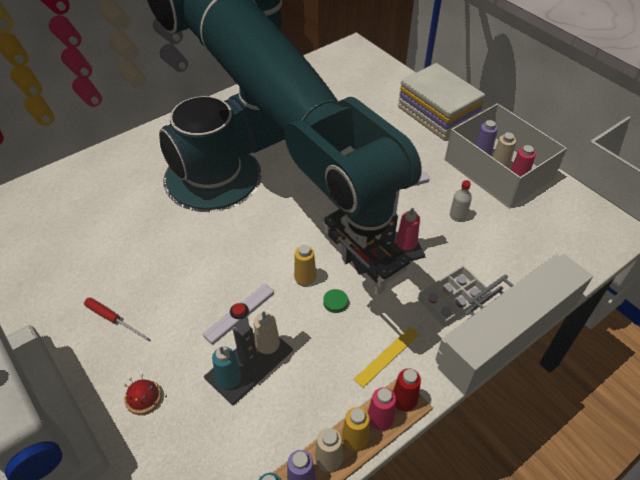

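View pics/side0.png

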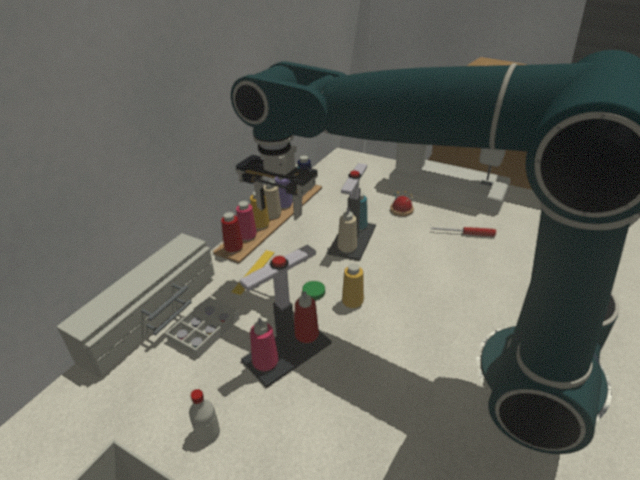

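The side picture shows the tall stand's button at about (280,261), with bar ends near (244,284) and (314,252). In the scene picture the arm hides the stand. The low stand's button is at (239,310) in scene and (355,174) in side.

Run:
```python
from h import *
print('btn',atz('side',280,260,272)); 
for u,v in((244,284),(314,252)): print('end',atz('side',u,v,260))
print('low',tri(('scene',239,308),('side',355,173)))
print('cone tops',atz('side',263,325,132),atz('side',306,294,132))
im=cams.grab_frame('side')[220:400,170:370]; cv2.imwrite('pics/c1.png',cv2.resize(im,None,fx=3.3,fy=3.3,interpolation=2))
```

```text
btn [530.47584779 211.65384453 272.        ]
end [559.90776751 292.17710571 260.        ]
end [492.21223717 144.56570958 260.        ]
low (array([ 589.73502645, -256.48464468,  232.01415982]), np.float64(3.4481404442901713))
cone tops [548.77415086 265.71886303 132.        ] [517.75423852 142.03261389 132.        ]
```

View pics/c1.png

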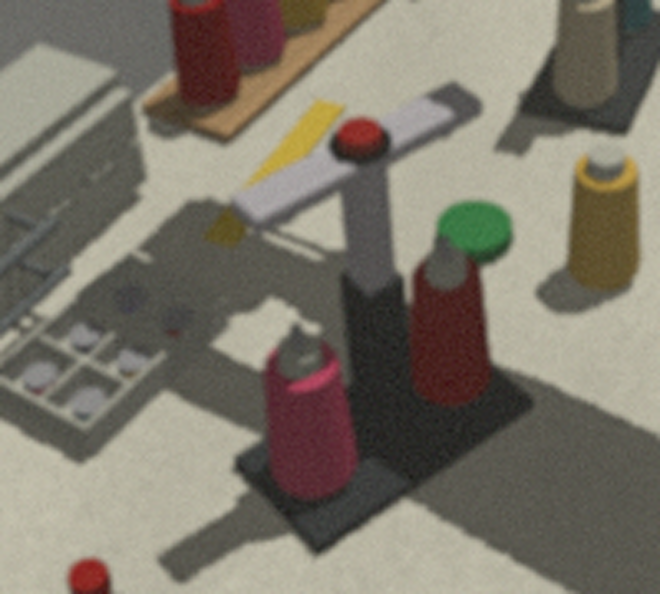

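The crop shows the button top at (361,131), which is full-frame (279.4,259.7). The bar runs from about (245,284) to (312,250), so its yaw is roughly -20°. Next I raise the arm, go over the stand and turn the tool along the bar.

Call:
drive_tool(deltas="0 0 1 0 0 1 0;0 0 1 0 0 1 0;0 0 1 0 0 1 0;0 0 1 0 0 1 0;-0.6 0.8 0 0 0 1 0;-0.6 0.8 0 0 0 1 0;-0.6 0.8 0 0 0 1 0;-0.6 0.8 0 0 0 1 0;-0.6 0.8 0 0 0 1 0;-0.6 0.8 0 0 0 1 0")

```text
time: 0.98
tool_pos: [565.9, 144.9, 338.4]
tool_rot: [[-0.769, 0.64, -0.0], [0.64, 0.769, -0.0], [0.0, -0.0, -1.0]]
contact_force: [-0.1, 0.5, 0.4]
opening: 31.0
gripper_force: 0.0
```

Call:
drive_tool(deltas="-0.4 0.7 0 0 0 1 0;-0.4 0.7 0 0 0 1 0;-0.4 0.7 0 0 0 1 0;0 0 0 0 0 1 0;0 0 0 0 0 0 0;0 0 0 0 0 0 0;0 0 0 0 0 0 0;0 0 0 0 0 0 0;0 0 0 0 0 0 0;0 0 0 0 0 0 0")

```text
time: 1.82
tool_pos: [531.2, 206.6, 338.5]
tool_rot: [[-0.939, 0.343, -0.0], [0.343, 0.939, -0.0], [0.0, -0.0, -1.0]]
contact_force: [0.0, -0.5, 0.1]
opening: 0.7
gripper_force: 0.0
```

Run:
```python
from h import *
s=ctrl.sense();print(s['time'],s['tool_pos'],np.round(s['tool_rot'],3),s['contact_force'],s['joint_positions'])
print(np.round(cams.get_calibration('wrist')['T'],3).tolist())
a,b=cams.grab_frame('wrist'),cams.grab_frame('scene')
cv2.imwrite('pics/w1.png',a);cv2.imwrite('pics/s1.png',cv2.resize(b[120:320,300:540],None,fx=3,fy=3,interpolation=2))
```

```text
1.8167 [531.22624134 206.60408975 338.54595218] [[-0.939  0.343 -0.   ]
 [ 0.343  0.939 -0.   ]
 [ 0.    -0.    -1.   ]] [ 0.03715522 -0.47198084  0.14944715] [ 3.26159581e-01 -1.18596062e-01  1.48398387e+00  1.02759262e-05
  1.77638518e+00 -8.94013534e-01]
[[0.344, 0.901, 0.266, 457.379], [0.939, -0.33, -0.098, 233.192], [-0.001, 0.283, -0.959, 505.241], [0.0, 0.0, 0.0, 1.0]]
```

View pics/w1.png

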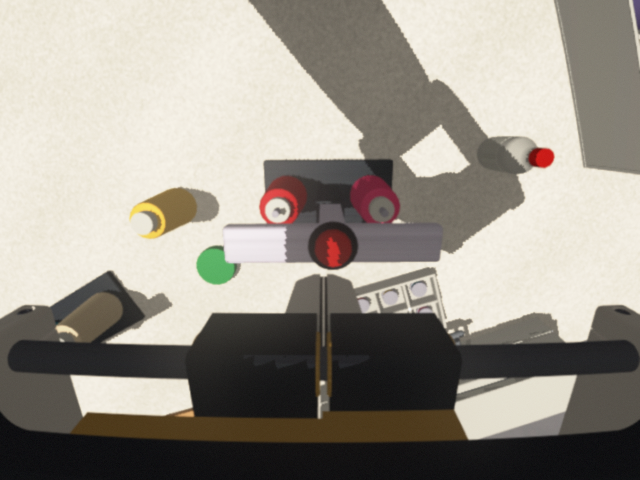

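View pics/s1.png

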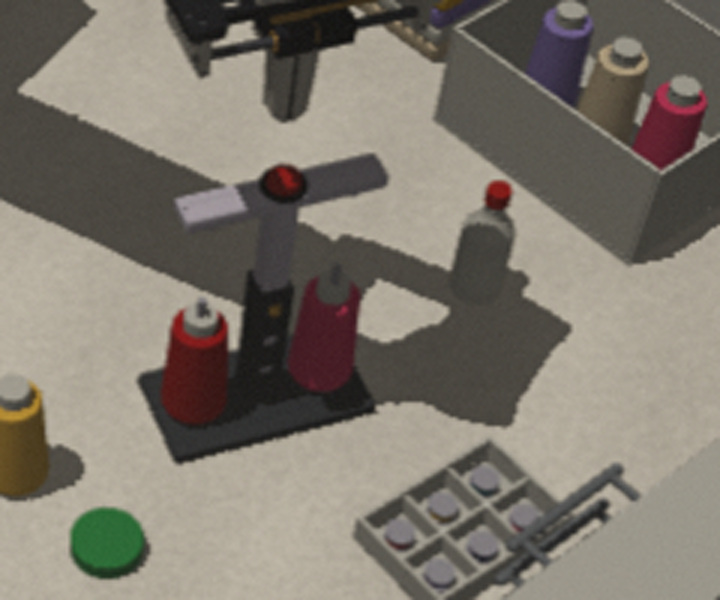

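In the wrist picture the button's red top is centred at about (333,246), and the bar runs level from (224,244) to (441,243), parallel to the finger line. In the scene crop the button is at (284,180), which is full-frame (394.7,180).

Run:
```python
from h import *
for v in(244,248):print(atz('wrist',333,v,272))
for u in(224,441):print(atz('wrist',u,243,260))
print(atz('scene',394.7,180,272),atz('side',279.4,259.5,272)); print(tri(('wrist',333,246),('side',279.4,259.5)),tri(('wrist',333,246),('scene',394.7,180)))
```

```text
[529.61391729 214.45279994 272.        ]
[532.53160742 213.41388396 272.        ]
[503.55054329 134.2746726  260.        ]
[561.48615591 292.74335174 260.        ]
[537.6074236  210.71456831 272.        ] [532.38681528 210.86393242 272.        ]
(array([530.02879838, 214.18143125, 275.16796099]), np.float64(0.0814962785206394)) (array([533.34771684, 214.12470546, 266.62213692]), np.float64(1.6995537615665819))
```

Call:
drive_tool(deltas="0.04 0.21 -0.5 0 0 0 0;0 0 -0.5 0 0 0 0;0 0 -0.5 0 0 0 0;0 0 -0.3 0 0 0 0;0 0 -0.2 0 0 0 0;0 0 0 0 0 0 0;0 0 0 0 0 0 0;0 0 0 0 0 0 0;0 0 0 0 0 0 0;0 0 0 0 0 0 0")

```text
time: 2.75
tool_pos: [532.4, 213.3, 279.3]
tool_rot: [[-0.94, 0.342, 0.001], [0.342, 0.94, 0.0], [-0.001, 0.001, -1.0]]
contact_force: [0.2, 0.1, 0.6]
opening: 0.6
gripper_force: 0.0
```

Run:
```python
from h import *
a,b=cams.grab_frame('scene'),cams.grab_frame('side')
f=lambda i,x,y:cv2.resize(i[y:y+120,x:x+120],(390,390),interpolation=2)
cv2.imwrite('pics/d1.png',np.hstack([f(a,335,130),f(b,220,200)]))
```

```text
(no output)
```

View pics/d1.png

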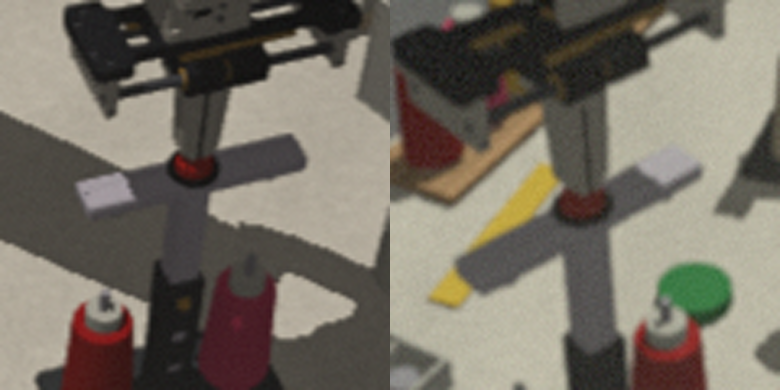

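The closed fingers sit centred over the red button in both views: (193,165) in the left half and (582,205) in the right. Next I press slowly to just under halfway to the next hole.

Call:
drive_tool(deltas="0 0 -0.11 0 0 0 0;0 0 -0.11 0 0 0 0;0 0 -0.11 0 0 0 0;0 0 -0.11 0 0 0 0;0 0 -0.11 0 0 0 0;0 0 -0.11 0 0 0 0;0 0 -0.11 0 0 0 0;0 0 -0.11 0 0 0 0;0 0 -0.11 0 0 0 0;0 0 0 0 0 0 0")

```text
time: 3.68
tool_pos: [532.3, 213.3, 248.7]
tool_rot: [[-0.94, 0.342, 0.001], [0.342, 0.94, 0.0], [-0.0, 0.0, -1.0]]
contact_force: [1.8, 1.1, 4.4]
opening: 0.4
gripper_force: 2.4
```

The TCP reached 248.7 mm with 4.4 N, so the mast is about 15 mm down. I lift off and open the fingers, so that they straddle the button for an even push on the bar.

Call:
drive_tool(deltas="0 0 0.3 0 0 0 0;0 0 0.5 0 0 0 0;0 0 0.5 0 0 0 0;0 0 0 0 0 0 93;0 0 0 0 0 0 93;0 0 0 0 0 0 93;0 0 0 0 0 0 93;0 0 0 0 0 0 93;0 0 0 0 0 0 93;0 0 0 0 0 0 93")

```text
time: 4.52
tool_pos: [532.1, 213.3, 287.6]
tool_rot: [[-0.94, 0.342, -0.001], [0.342, 0.94, -0.0], [0.0, -0.0, -1.0]]
contact_force: [-0.5, 0.8, 0.3]
opening: 42.5
gripper_force: 0.0
```

Call:
drive_tool(deltas="0 0 0 0 0 0 93;0 0 0 0 0 0 93;0 0 0 0 0 0 93;0 0 0 0 0 0 93;0 0 0 0 0 0 93;0 0 0 0 0 0 93;0 0 0 0 0 0 93;0 0 0 0 0 0 93;0 0 0 0 0 0 93;0 0 0 0 0 0 93")

```text
time: 5.35
tool_pos: [532.2, 213.3, 288.0]
tool_rot: [[-0.94, 0.342, 0.0], [0.342, 0.94, -0.0], [-0.0, -0.0, -1.0]]
contact_force: [0.1, 0.1, 0.6]
opening: 92.9
gripper_force: 0.0
```

Run:
```python
from h import *
a,b=cams.grab_frame('scene'),cams.grab_frame('side')
f=lambda i,x,y:cv2.resize(i[y:y+120,x:x+120],(390,390),interpolation=2)
cv2.imwrite('pics/d2.png',np.hstack([f(a,335,130),f(b,220,200)]))
```

```text
(no output)
```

View pics/d2.png

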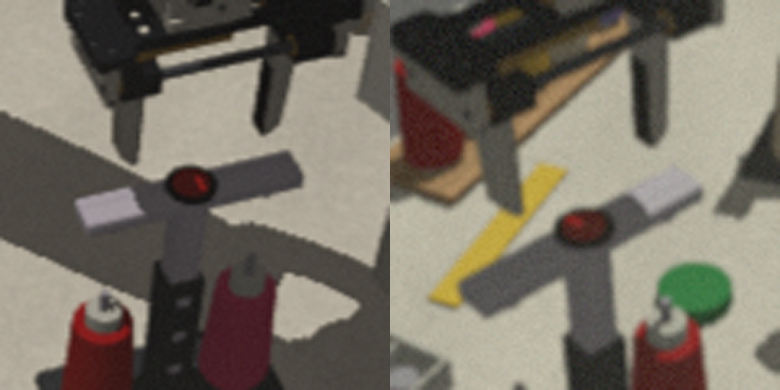

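The mast is part-way down with the button still recessed and all three holes empty. The fingers straddle the button over the bar. I push down on the bar.

Call:
drive_tool(deltas="0 0 -0.6 0 0 0 93;0 0 -0.4 0 0 0 93;0 0 -0.15 0 0 0 93;0 0 -0.15 0 0 0 93;0 0 -0.15 0 0 0 93;0 0 -0.15 0 0 0 93;0 0 -0.1 0 0 0 93;0 0 -0.1 0 0 0 93;0 0 -0.1 0 0 0 93;0 0 0 0 0 0 93")

```text
time: 6.28
tool_pos: [532.3, 213.3, 231.7]
tool_rot: [[-0.94, 0.342, 0.001], [0.342, 0.94, 0.0], [-0.001, 0.001, -1.0]]
contact_force: [-1.5, -0.9, 1.2]
opening: 93.1
gripper_force: 0.8
```

Call:
drive_tool(deltas="0 0 -0.05 0 0 0 93;0 0 -0.05 0 0 0 93;0 0 -0.05 0 0 0 93;0 0 -0.05 0 0 0 93;0 0 -0.05 0 0 0 93;0 0 -0.05 0 0 0 93;0 0 -0.03 0 0 0 93;0 0 -0.03 0 0 0 93;0 0 0 0 0 0 93;0 0 0 0 0 0 93")

```text
time: 7.12
tool_pos: [532.3, 213.3, 221.0]
tool_rot: [[-0.94, 0.342, 0.001], [0.342, 0.94, 0.0], [-0.001, 0.0, -1.0]]
contact_force: [-3.2, -0.9, 5.1]
opening: 93.0
gripper_force: 2.6
```

Call:
drive_tool(deltas="0 0 -0.03 0 0 0 93;0 0 -0.03 0 0 0 93;0 0 -0.03 0 0 0 93;0 0 0 0 0 0 93;0 0 0 0 0 0 93;0 0 0 0 0 0 93;0 0 0 0 0 0 93;0 0 0 0 0 0 93;0 0 0 0 0 0 93;0 0 0 0 0 0 93")

```text
time: 7.95
tool_pos: [532.4, 213.3, 219.7]
tool_rot: [[-0.94, 0.342, 0.002], [0.342, 0.94, 0.0], [-0.002, 0.001, -1.0]]
contact_force: [-6.5, -1.5, 16.5]
opening: 92.9
gripper_force: 8.1
```

Run:
```python
from h import *
a,b=cams.grab_frame('scene'),cams.grab_frame('side')
f=lambda i,x,y:cv2.resize(i[y:y+120,x:x+120],(390,390),interpolation=2)
cv2.imwrite('pics/d3.png',np.hstack([f(a,335,150),f(b,220,220)]))
```

```text
(no output)
```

View pics/d3.png

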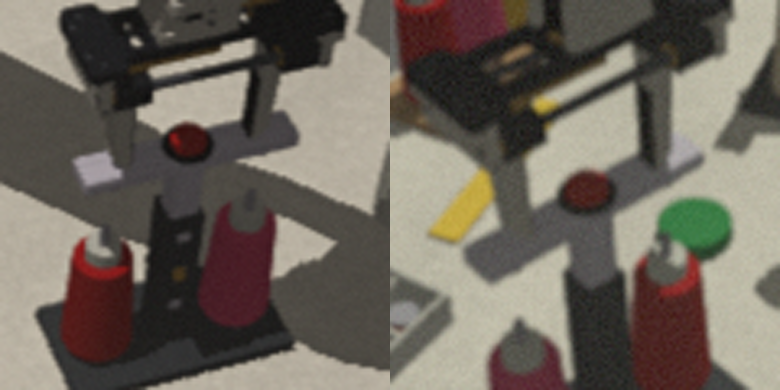

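The brass pin shows in the middle hole at (179,273) in the left half, and the button stands proud at (188,140). The mast is hard against the stop at 219.7 mm with 16 N. I lift clear and check.

Call:
drive_tool(deltas="0 0 0.2 0 0 0 93;0 0 0.5 0 0 0 93;0 0 0.8 0 0 0 93;0 0 0.8 0 0 0 93;0 0 0.8 0 0 0 93;0 0 0.5 0 0 0 93;0 0 0 0 0 0 93;0 0 0 0 0 0 93;0 0 0 0 0 0 93;0 0 0 0 0 0 93")

```text
time: 8.88
tool_pos: [532.0, 213.2, 324.4]
tool_rot: [[-0.94, 0.342, -0.001], [0.342, 0.94, -0.001], [0.001, -0.001, -1.0]]
contact_force: [-0.7, 0.5, 0.0]
opening: 93.0
gripper_force: 0.0
```

Run:
```python
from h import *
a,b=cams.grab_frame('scene'),cams.grab_frame('side')
f=lambda i,x,y:cv2.resize(i[y:y+120,x:x+120],(390,390),interpolation=2)
cv2.imwrite('pics/d4.png',np.hstack([f(a,335,150),f(b,220,220)]))
```

```text
(no output)
```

View pics/d4.png

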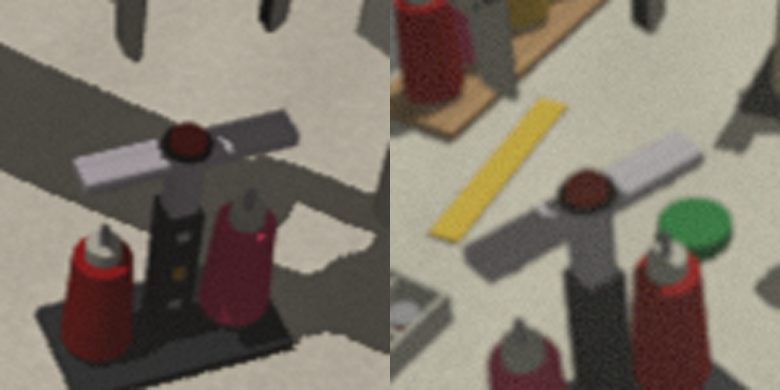

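The gripper is clear. The pin is in the middle hole at (179,273), the button is up at (187,140), and the bystanders in view have not moved.

```bash
python3 -c "
from workcell import ctrl
print(ctrl.sign_off())"
```

```text
the job is handed in; nothing more can be done
None
```

The taller stand's mast is down one hole and locked, with the brass pin in the middle hole and the button back up; the arm never went near the other stand, and the job is handed in after about 9 s of robot time.

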